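# Stand the knocked-over bread baskets back up

## Task

Two empty wicker bread baskets have been knocked onto their sides on the bakery counter. Stand each one back on its base by pushing its raised upper rim over with the fingertips, about where it lies: push lightly, do not pinch, lift or carry a basket, and do not shove it along the counter. Leave the filled basket, the jar and the tongs as they are, and finish clear of everything.

Things in the scene. Friction and masses are not known exactly. Their poses are not given: they have to be found in the camera images.
- basket_a: Empty wicker basket, 0.25 kg: base 190 x 130 mm (own x by y), 80 mm high, walls 8 mm thick and flared 10 degrees, mouth 218 x 158 mm outside. Origin: centre of the base's underside; z from base to mouth. It starts lying on its +y long wall, z axis 80 degrees from vertical, mouth (z) facing any way within 1.4 rad of the robot's left (+y). Upright, the origin is at z = 0.
- basket_b: The other empty basket: same shape, size, frame and behaviour, lying on its +y long wall likewise, but its mouth (z axis) faces any way within 1.4 rad of the robot's right (world -y). Either basket may be the one on the robot's left.
- rim_a (a point): Middle of basket_a's -y long rim, on the wall's top edge (own x 0, y -75, z 80 mm): the highest part, about 155 mm up, while it lies. Pushed away from the mouth, the basket turns about the base's lower long edge (own y +65, z 0 mm); after about 15 degrees, some 45 mm of travel here, it falls onto its base by itself, away from the mouth.
- rim_b (a point): On basket_b, the same point: middle of its upper long rim while it lies on its side.
- full_basket: Bystander: an upright basket of the same wicker and size, heaped with bread rolls to about 110 mm, straight ahead, beyond the work. Origin: centre of its underside, x along its length.
- jar: Bystander: jam jar, 68 mm across, 95 mm high, upright beyond the work. Origin: centre of its underside.
- tongs: Bystander: steel pastry tongs, 265 mm long, 55 mm wide, 16 mm high, lying on the counter close to the robot. Origin: middle of the underside, x along the length.

How it is judged:
By the outcome, as a careful person would: the job done as asked, in the order asked, and still so for the second after the job is handed in, with the robot touching nothing.
It also fails if it takes over 43 s, if anything falls off the work surface, if the arm or the gripper's body presses on something with over 40 N, if the wrist force passes 120 N, or if a joint passes its speed limit or range.

## Robot

A 7-joint arm with a two-finger parallel gripper is mounted at the origin on the work surface. World frame = base frame: x ahead of the robot, y to its left, z up, the work surface at z = 0. Lengths are in m, angles in rad, forces in N, time in s.
With the tool pointing down it reaches from about 0.4 to 0.85 m from the base axis. Payload 10.4 kg.
Tool frame: the origin (TCP) lies at the very end of the fingers, on their centre line; the grasp point (between the pads) lies r.tcp_to_grasp behind it (r.tcp_to_grasp is the distance from the TCP to the grasp point, in m); z points along the fingers, y is the line along which they close (so a half turn about z gives the same grasp; the last joint's range is limited). The gripper opens to 87 mm and grips with 3 to 60 N. Pads are 19 mm wide; open, the fingers measure 117 mm over their backs; the gripper's body (75 mm by 190 mm) begins 51 mm behind the grasp point.
Start: joints at [-1.335, 0.332, -0.065, 1.46, 0.022, 1.35, -0.088], TCP at [0.16, 0.604, 0.223] pointing down, gripper open.
Joint ranges: [-2.6, 2.6], [-0.5, 2.12], [-1.47, 1.34], [0.16, 2.42], [-1.27, 4.41], [0.06, 2.06], [-2.6, 2.6]. Speed limits (rad/s): [2.22, 2.22, 2.79, 2.79, 3.14, 3.14, 3.14].

## Interface

Orientations are given as a unit quaternion [x, y, z, w].
In Python, from bench import monitor, cams, ticket, r gives the robot as it stands.
- The arm moves only by the shell command python3 -m crank 'ROWS' [OPENING] [FORCE]. ROWS is a JSON object whose one key "steps" holds a list of rows, each a list of 2 entries, a list of its own where there are three numbers: the shift along the world's x, y, z in units of 25 mm (1.0 is 25 mm), then the turn, a rotation vector about the world's x, y, z in units of 5 degrees (1.0 is 5 degrees). In form: {"steps": [[[x, y, z], [ax, ay, az]], ...]}. A call has 1 to 10 rows; each row shifts and turns the commanded pose from where the row before left it; what a row does not reach is not made up. A row lasts 1/12 s, in which the tool goes at most 41.7 mm and 7.16 degrees, less where a joint would pass 70% of its speed; a pose out of reach is approached as far as the arm can. A call is refused whole if a number of a shift passes 1 or a number of a turn 1, either way. A call with a gripper value outside its range is refused whole. OPENING is the finger opening in mm, from 0 to 87, set as the call begins (- or left out, the last holds). The fingers move at their own pace and stop on an object; FORCE is the grip in N (left out, the last holds). Time passes only in rows, so rows that do not move let the fingers close. It gives the time, the measured TCP pose, the force, the opening and the grip force at its end, in the units of the state.
- monitor.read_state(): the state, without advancing time (a new reading comes with each control period).
- cams.camera(name): name is "side" or "top" or "wrist"; returns a dict with "pixels" (384x512x3 uint8, blue, green, red), "z_map" (384x512 float32, m along the optical axis (not along the pixel's ray), 0 where there is no reading), "vfov" (degrees; the focal length in pixels is half the picture's height over the tangent of half this angle, whatever the lens; pixels are square), "cx", "cy" (the principal point, pixels), "k1" (the pictures are not rectified: a ray, as slopes to the right and down, at radius r is drawn at 1 + k1 r^2 times it, then the intrinsics apply), "T" (4x4, takes a point from camera to world coordinates). Camera axes: x right, y up, looking along -z (the intrinsics and any distortion apply to the point x, -y, -z); pixel columns grow to the right and rows downward; lengths in m; the calibration is good to about 2 mm. A picture is of the moment at which its call begins.
- ticket.close_job(): hands the job in; it is judged then, once.
The state is a dict: "time": time; "joint_positions": joint angles; "joint_vel": joint speeds; "joint_torque": joint torques, N m; "ee_pos": TCP position; "eef_rot": TCP orientation; "ft_force": force on the tool from outside, world axes, zero at the start; "torque": the same for the moment, N m; "width": finger opening in m; "grip_force": force on a finger pad.
Only numpy, scipy, OpenCV 4.12 (cv2) and the standard library are available. Lean on these libraries where they do the work, as an engineer would, in place of code of your own. Each camera call takes 0.05 s, during which the arm holds its last target. There are 200 camera calls.

## Working session

There is one attempt and no reset: what is moved stays moved. The work goes in short steps, Python scripts to look and compute and a shell command to move; the robot and the scene stay as the last step left them, time stands still between calls to the robot, and variables do not carry over. Pictures are saved under pics/ and viewed, at most 10 in all, crops included, and the job is handed in when it is done.

```bash
ls; mkdir -p pics; cat > h.py <<'E'
import numpy as np, cv2
from bench import monitor, cams, ticket, r
def cloud(c):
    H,W=c["z_map"].shape; f=H/2/np.tan(np.radians(c["vfov"])/2)
    K=np.array([[f,0,c["cx"]],[0,f,c["cy"]],[0,0,1.]])
    u,v=np.meshgrid(np.arange(W),np.arange(H))
    p=np.stack([u,v],-1).reshape(-1,1,2).astype(np.float64)
    s=cv2.undistortPoints(p,K,np.array([c["k1"],0,0,0,0.])).reshape(H,W,2)
    d=c["z_map"]
    P=np.stack([s[...,0]*d,-s[...,1]*d,-d],-1)
    return P@c["T"][:3,:3].T+c["T"][:3,3]
E
python3 - <<'E'
from h import *
ims=[]
for n in("top","side"):
    c=cams.camera(n); np.savez(n+".npz",P=cloud(c),d=c["z_map"],im=c["pixels"]); cv2.imwrite(f"pics/{n}0.png",c["pixels"])
s=monitor.read_state(); print(s["time"],s["ee_pos"],s["eef_rot"],s["ft_force"],s["width"],r.tcp_to_grasp)
E
```

```text
pics
0.1 [0.15989271 0.60383939 0.22185067] [ 1.29035890e-01  9.91639717e-01 -6.40383580e-04 -2.93703824e-05] [0.80333786 0.81408484 0.08556032] 0.08725273666079662 0.0187
```

View pics/top0.png

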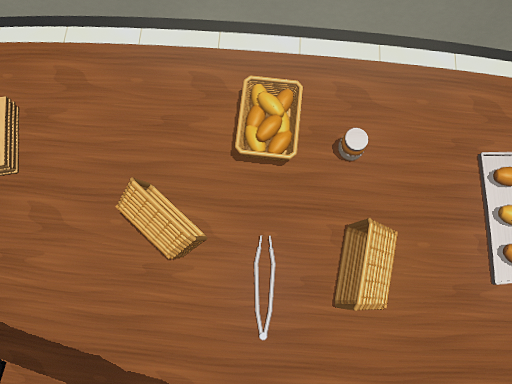

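View pics/side0.png

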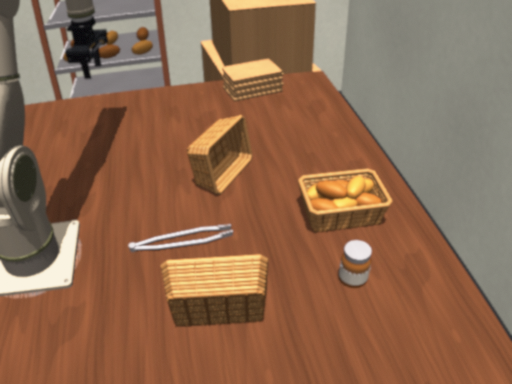

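The left basket (top px 160,220) faces up-right, with its mouth to +x/−y, so it is basket_b. The right one (365,265) shows its base to the side camera, with its mouth to +y, so it is basket_a. The tongs lie between them at (265,290), the full basket is at (268,118) and the jar at (354,143). Next I'll fit poses.

```bash
cat > fit.py <<'E'
from h import *
from scipy.spatial.transform import Rotation as R
from scipy.optimize import least_squares
def model():
    # outer + inner wall surface sample via signed distance: max over planes of frustum
    pass
def dist(p,t=.008):
    k=np.tan(np.radians(10)); c=np.cos(np.radians(10))
    x,y,z=p.T
    wo=np.maximum((abs(x)-.095-k*z)*c,(abs(y)-.065-k*z)*c)
    out=np.maximum.reduce([wo,-z,z-.08]); inn=np.maximum(wo+t,t-z)
    return np.maximum(out,-inn)
def pose(q):  # x,y of hinge edge middle (own y+65,z0), yaw of mouth direction
    m=np.array([np.cos(q[2]),np.sin(q[2]),0]); 
    tilt=np.radians(80); Z=m*np.sin(tilt)+np.array([0,0,np.cos(tilt)])
    Y=m*np.cos(tilt)-np.array([0,0,np.sin(tilt)]); X=np.cross(Y,Z)
    Rm=np.stack([X,Y,Z],1); return Rm,np.array([q[0],q[1],0])-Rm@[0,.065,0]
D=[np.load(n+".npz") for n in("top","side")]
if __name__=="__main__":
    for i,n in enumerate(("top","side")):
        P,d=D[i]["P"],D[i]["d"]
        for px in [(160,220),(365,265),(268,118),(354,143),(265,290)] if i==0 else [(220,150),(215,290)]: print(n,px,P[px[1],px[0]].round(3))
    P=np.concatenate([x["P"][x["d"]>0] for x in D])
    for name,px,y0 in(("a",(365,265),np.pi/2),("b",(160,220),-np.pi/2)):
        c=D[0]["P"][px[1],px[0]]
        Q=P[(np.hypot(*(P[:,:2]-c[:2]).T)<.17)&(P[:,2]>.022)&(P[:,2]<.2)]
        best=None
        for dy in np.linspace(-1.4,1.4,9):
            f=lambda q:(lambda Rm,o:dist((Q-o)@Rm))(*pose(q))
            s=least_squares(f,[c[0]-.04*np.cos(y0+dy),c[1]-.04*np.sin(y0+dy),y0+dy],loss="soft_l1",f_scale=.004)
            if best is None or s.cost<best.cost: best=s
        Rm,o=pose(best.x); rim=Rm@[0,-.075,.08]+o
        print(name,len(Q),best.cost,np.median(abs(f(best.x))),"hinge,yaw",best.x.round(3),"rim",rim.round(3),"rim ends",*[(Rm@[s*.109,-.079,.08]+o).round(3) for s in(-1,1)],"mouth dir",np.round([np.cos(best.x[2]),np.sin(best.x[2])],3), "maxz",Q[:,2].max())
E
python3 fit.py
```

```text
top (160, 220) [0.515 0.248 0.145]
top (365, 265) [ 0.445 -0.23   0.156]
top (268, 118) [0.8   0.014 0.103]
top (354, 143) [ 0.753 -0.207  0.097]
top (265, 290) [ 0.376 -0.01   0.   ]
side (220, 150) [0.533 0.316 0.044]
side (215, 290) [ 0.445 -0.294  0.131]
a 9134 0.012119465784240184 0.0011333117980099339 hinge,yaw [ 0.443 -0.281  1.453] rim [ 0.449 -0.227  0.152] rim ends [ 0.341 -0.215  0.156] [ 0.557 -0.24   0.156] mouth dir [0.118 0.993] maxz 0.15936116479422469
b 5505 0.009580426513137369 0.0013178155323225367 hinge,yaw [ 0.504  0.279 -0.669] rim [0.547 0.245 0.152] rim ends [0.614 0.331 0.156] [0.478 0.16  0.156] mouth dir [ 0.784 -0.62 ] maxz 0.15985061841745662
```

```bash
python3 -m crank '{"steps":[[[0.87,-0.79,0.2],[0,0,-0.23]],[[0.87,-0.79,0.2],[0,0,-0.23]],[[0.87,-0.79,0],[0,0,-0.23]],[[0.87,-0.79,0],[0,0,-0.23]],[[0.87,-0.79,0],[0,0,-0.23]],[[0.87,-0.79,0],[0,0,-0.23]],[[0.87,-0.79,0],[0,0,-0.23]],[[0.87,-0.79,0],[0,0,-0.23]],[[0.87,-0.79,0],[0,0,-0.23]],[[0.87,-0.79,0],[0,0,-0.23]]]}' 0 5
python3 -m crank '{"steps":[[[0.87,-0.79,0],[0,0,-0.23]],[[0.87,-0.79,0],[0,0,-0.23]],[[0.87,-0.79,0],[0,0,-0.23]],[[0.87,-0.79,0],[0,0,-0.23]],[[0.87,-0.79,0],[0,0,-0.23]],[[0.87,-0.79,0],[0,0,-0.23]],[[0.87,-0.79,0],[0,0,-0.23]],[[0.87,-0.79,0],[0,0,-0.23]],[[0.87,-0.79,0],[0,0,-0.23]],[[0.87,-0.79,0],[0,0,-0.23]]]}'
```

```text
time: 0.93
ee_pos: [0.3782, 0.4054, 0.2323]
eef_rot: [0.228, 0.974, -0.0, -0.0]
ft_force: [-0.1, -0.2, -0.8]
width: 0.0281
grip_force: 0.0
time: 1.77
ee_pos: [0.5956, 0.2081, 0.2322]
eef_rot: [0.325, 0.946, -0.0, -0.0]
ft_force: [1.3, 0.5, -0.3]
width: 0.0005
grip_force: 0.0
```

```bash
python3 -m crank '{"steps":[[[0,0,-0.65],[0,0,0]],[[0,0,-0.65],[0,0,0]],[[0,0,-0.65],[0,0,0]],[[0,0,-0.65],[0,0,0]],[[0,0,-0.65],[0,0,0]],[[0,0,-0.65],[0,0,0]],[[-0.27,0.22,0],[0,0,0]],[[-0.27,0.22,0],[0,0,0]],[[-0.27,0.22,0],[0,0,0]],[[-0.27,0.22,0],[0,0,0]]]}'
python3 -m crank '{"steps":[[[-0.14,0.11,0],[0,0,0]],[[-0.14,0.11,0],[0,0,0]],[[-0.14,0.11,0],[0,0,0]],[[-0.14,0.11,0],[0,0,0]],[[-0.14,0.11,0],[0,0,0]],[[-0.14,0.11,0],[0,0,0]],[[-0.14,0.11,0],[0,0,0]],[[-0.14,0.11,0],[0,0,0]]]}'
python3 - <<'E'
from h import *
c=cams.camera("side"); cv2.imwrite("pics/s1.png",c["pixels"])
E
```

```text
time: 2.6
ee_pos: [0.5675, 0.2326, 0.1363]
eef_rot: [0.324, 0.946, 0.001, 0.0]
ft_force: [1.2, 0.3, 0.9]
width: 0.0009
grip_force: 0.0
time: 3.27
ee_pos: [0.5396, 0.2534, 0.135]
eef_rot: [0.324, 0.946, -0.0, -0.0]
ft_force: [0.3, -0.5, -0.4]
width: 0.0003
grip_force: 0.0
```

View pics/s1.png

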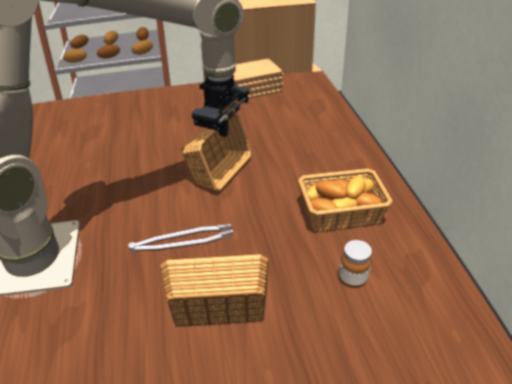

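The gripper is at (220,110) on the upper rim. The basket has begun to tip without sliding, with its lower edge still at about (218,188). I'll continue.

```bash
python3 -m crank '{"steps":[[[-0.12,0.1,0],[0,0,0]],[[-0.12,0.1,0],[0,0,0]],[[-0.12,0.1,0],[0,0,0]],[[-0.12,0.1,0],[0,0,0]],[[-0.12,0.1,0],[0,0,0]],[[-0.12,0.1,0],[0,0,0]],[[-0.12,0.1,0],[0,0,0]],[[-0.12,0.1,0],[0,0,0]],[[0,0,0],[0,0,0]],[[0,0,0],[0,0,0]]]}'
python3 -m crank '{"steps":[[[0,0,0],[0,0,0]],[[0,0,0],[0,0,0]],[[0,0,0],[0,0,0]],[[0,0,0],[0,0,0]],[[0,0,0],[0,0,0]]]}'
python3 - <<'E'
from h import *
c=cams.camera("side"); cv2.imwrite("pics/s2.png",c["pixels"])
E
```

```text
time: 4.15
ee_pos: [0.5158, 0.2734, 0.1351]
eef_rot: [0.324, 0.946, 0.0, 0.0]
ft_force: [-0.4, -0.3, 0.4]
width: 0.0002
grip_force: 0.0
time: 4.57
ee_pos: [0.516, 0.2731, 0.1351]
eef_rot: [0.324, 0.946, 0.0, 0.0]
ft_force: [-0.7, -0.8, 0.4]
width: 0.0004
grip_force: 0.0
```

View pics/s2.png

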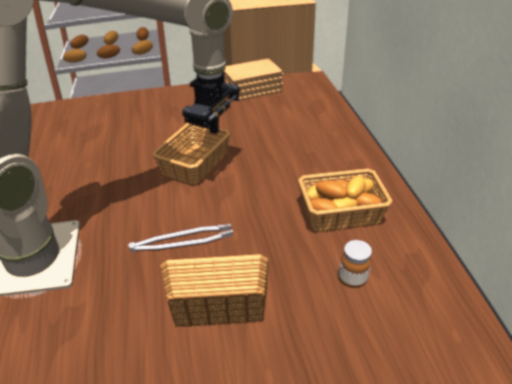

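basket_b is upright at (192,152). Next I'll rise and go over to a.

```bash
python3 -m crank '{"steps":[[[0,0,0.8],[0,0,0]],[[0,0,0.8],[0,0,0]],[[0,0,0.8],[0,0,0]],[[-0.12,-0.88,0.8],[0,0,0.31]],[[-0.12,-0.88,0.8],[0,0,0.31]],[[-0.12,-0.88,0],[0,0,0.31]],[[-0.12,-0.88,0],[0,0,0.31]],[[-0.12,-0.88,0],[0,0,0.31]],[[-0.12,-0.88,0],[0,0,0.31]],[[-0.12,-0.88,0],[0,0,0.31]]]}'
python3 -m crank '{"steps":[[[-0.12,-0.88,0],[0,0,0.31]],[[-0.12,-0.88,0],[0,0,0.31]],[[-0.12,-0.88,0],[0,0,0.31]],[[-0.12,-0.88,0],[0,0,0.31]],[[-0.12,-0.88,0],[0,0,0.31]],[[-0.12,-0.88,0],[0,0,0.31]],[[-0.12,-0.88,0],[0,0,0.31]],[[-0.12,-0.88,0],[0,0,0.31]],[[-0.12,-0.88,0],[0,0,0.31]],[[-0.12,-0.88,0],[0,0,0.31]]]}'
python3 -m crank '{"steps":[[[-0.12,-0.88,0],[0,0,0.31]],[[-0.12,-0.88,0],[0,0,0.31]],[[-0.12,-0.88,0],[0,0,0.31]],[[0,0,0],[0,0,0]]]}'
```

```text
time: 5.45
ee_pos: [0.4947, 0.1181, 0.2352]
eef_rot: [0.233, 0.973, 0.0, 0.0]
ft_force: [-0.2, 0.0, -1.2]
width: 0.0006
grip_force: 0.0
time: 6.28
ee_pos: [0.4647, -0.102, 0.2352]
eef_rot: [0.099, 0.995, 0.0, 0.0]
ft_force: [0.5, -0.4, 0.2]
width: 0.0006
grip_force: 0.0
time: 6.62
ee_pos: [0.4548, -0.1713, 0.2354]
eef_rot: [0.062, 0.998, -0.0, 0.0]
ft_force: [-0.2, -0.8, 0.5]
width: 0.0006
grip_force: 0.0
```

```bash
python3 -m crank '{"steps":[[[0,0,-0.67],[0,0,0]],[[0,0,-0.67],[0,0,0]],[[0,0,-0.67],[0,0,0]],[[0,0,-0.67],[0,0,0]],[[0,0,-0.67],[0,0,0]],[[0,0,-0.67],[0,0,0]],[[-0.03,-0.25,0],[0,0,0]],[[-0.03,-0.25,0],[0,0,0]],[[-0.03,-0.25,0],[0,0,0]],[[-0.03,-0.25,0],[0,0,0]]]}'
python3 -m crank '{"steps":[[[-0.02,-0.17,0],[0,0,0]],[[-0.02,-0.17,0],[0,0,0]],[[-0.02,-0.17,0],[0,0,0]],[[-0.02,-0.17,0],[0,0,0]],[[-0.02,-0.17,0],[0,0,0]],[[-0.02,-0.17,0],[0,0,0]],[[-0.02,-0.17,0],[0,0,0]],[[-0.02,-0.17,0],[0,0,0]]]}'
python3 -m crank '{"steps":[[[-0.02,-0.16,0],[0,0,0]],[[-0.02,-0.16,0],[0,0,0]],[[-0.02,-0.16,0],[0,0,0]],[[-0.02,-0.16,0],[0,0,0]],[[-0.02,-0.16,0],[0,0,0]],[[-0.02,-0.16,0],[0,0,0]],[[-0.02,-0.16,0],[0,0,0]],[[0,0,0],[0,0,0]],[[0,0,0],[0,0,0]],[[0,0,0],[0,0,0]]]}'
python3 - <<'E'
from h import *
c=cams.camera("side"); cv2.imwrite("pics/s3.png",c["pixels"])
E
```

```text
time: 7.45
ee_pos: [0.4535, -0.1929, 0.1358]
eef_rot: [0.06, 0.998, -0.0, 0.001]
ft_force: [0.4, -0.9, 0.3]
width: 0.0005
grip_force: 0.0
time: 8.12
ee_pos: [0.4489, -0.2261, 0.1345]
eef_rot: [0.059, 0.998, 0.0, -0.0]
ft_force: [0.5, -0.1, 0.4]
width: 0.0005
grip_force: 0.1
time: 8.95
ee_pos: [0.4455, -0.2536, 0.1345]
eef_rot: [0.059, 0.998, 0.0, -0.0]
ft_force: [0.5, 0.1, 0.2]
width: 0.0003
grip_force: 0.0
```

View pics/s3.png

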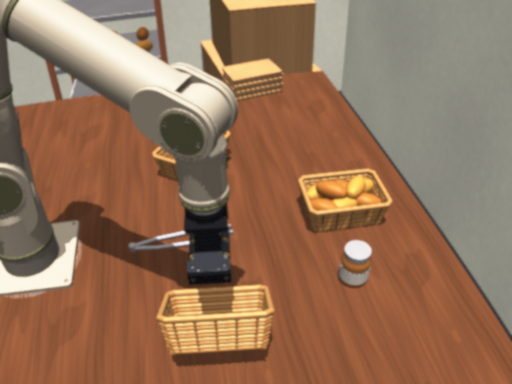

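basket_a is upright at (217,320). I'll raise the arm clear and check.

```bash
python3 -m crank '{"steps":[[[0,0,0.6],[0,0,0]],[[0,0,0.8],[0,0,0]],[[0,0,0.8],[0,0,0]],[[0,0,0.8],[0,0,0]],[[0,0.5,0.8],[0,0,0]],[[0,0.7,0.3],[0,0,0]],[[0,0.7,0],[0,0,0]],[[0,0.7,0],[0,0,0]],[[0,0.7,0],[0,0,0]],[[0,0.7,0],[0,0,0]]]}'
python3 -m crank '{"steps":[[[0,0.7,0],[0,0,0]],[[0,0.5,0],[0,0,0]],[[0,0.3,0],[0,0,0]],[[0,0,0],[0,0,0]],[[0,0,0],[0,0,0]],[[0,0,0],[0,0,0]]]}'
python3 - <<'E'
from h import *
from fit import dist
from scipy.optimize import least_squares
C=[cams.camera(n) for n in("top","side")]; cv2.imwrite("pics/t4.png",C[0]["pixels"])
P=np.concatenate([cloud(c)[c["z_map"]>0] for c in C])
for n,h,yaw in(("a",(.443,-.281),1.453),("b",(.504,.279),-.669)):
    m=np.array([np.cos(yaw),np.sin(yaw)]); e=np.array(h)-.065*m
    Q=P[(np.hypot(*(P[:,:2]-e).T)<.17)&(P[:,2]>.015)&(P[:,2]<.12)]
    def f(q):
        Y=np.array([np.cos(q[2]),np.sin(q[2])]);X=np.array([Y[1],-Y[0]]);D=Q[:,:2]-q[:2]
        return dist(np.c_[D@X,D@Y,Q[:,2]])
    s=least_squares(f,[*e,yaw],loss="soft_l1",f_scale=.004)
    print(n,len(Q),"expected",e.round(3),yaw,"found",s.x.round(3),"med",np.median(abs(f(s.x))).round(4),"maxz",Q[:,2].max())
s=monitor.read_state();print(s["time"],s["ft_force"])
E
```

```text
time: 9.83
ee_pos: [0.4454, -0.1527, 0.2372]
eef_rot: [0.059, 0.998, 0.0, 0.0]
ft_force: [-0.6, 0.2, 1.1]
width: 0.0005
grip_force: 0.0
time: 10.33
ee_pos: [0.4454, -0.1172, 0.2371]
eef_rot: [0.06, 0.998, -0.0, 0.0]
ft_force: [-0.3, -0.3, 0.5]
width: 0.0006
grip_force: 0.0
a 7495 expected [ 0.435 -0.346] 1.453 found [ 0.437 -0.348  1.452] med 0.0013 maxz 0.0876453931259562
b 3546 expected [0.453 0.319] -0.669 found [ 0.45   0.321 -0.667] med 0.0015 maxz 0.08938605934432453
10.4333 [ 0.03393938 -0.23250897 -0.37719888]
```

View pics/t4.png

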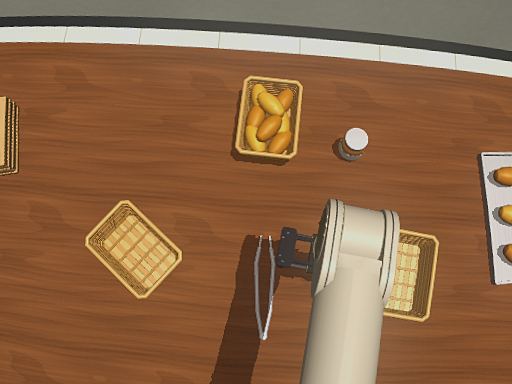

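Both baskets stand upright at (133,250) and (410,275), within about 4 mm of where they should have landed. The full basket, jar and tongs have not moved, and the arm is clear.

```bash
python3 -c "
from bench import ticket
print(ticket.close_job())"
```

```text
the job is handed in; nothing more can be done
None
```

Both baskets now stand upright on their bases, within about 4 mm of where they should have landed; the full basket, jar and tongs look unmoved, the arm is clear, and the job was handed in at about 10 s (no verdict came back).

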